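Find the balance of a press lever

TASK

The light wooden press lever with the dark steel weight clamped on it has to be marked where it balances. Find the point where it lifts level without tipping, lift it there, and leave it poised level on the round brass cap of the balancing post, held up by the post alone. Leave the dark spare lever alone.

Things in the scene. Friction and masses are not known exactly. Their poses are not given: they have to be found in the camera images.
- lever: Light beech bar 322 mm long, 24 wide, 36 tall, brass caps 12 mm long and 30 wide at the ends, lying on its flat underside. Origin: middle of the underside; x along the bar to the end with the weight, z up. The bar alone, 240 g, balances at its middle. Grip it across its width, clear of the weight; fingertips 8 mm or more above its underside clear the post's cap when it is set down.
- weight (a joint): Dark steel saddle weight clamped over the lever: distance in m from the lever's middle to the weight's middle, along lever +x. 26 mm long, 44 wide, from 9 to 49 mm above the underside, brass screw on top to 61 mm. It stays put in normal handling. 200 g give or take 15 %: the whole balances about 0.45 of this distance from the middle.
- post: The balancing post, fixed to the bench: dark steel foot 76 mm across and 14 mm high, a 28 mm stem, and a flat round brass cap 34 mm across on which the lever is to be poised. Origin: on the axis at bench height; the cap's top is 70 mm above it. z up.
- spare: The spare lever: same bar in dark wood with steel end caps and no weight. To be left where it is. Origin: middle of the length, on the underside; x along the bar.
Things that resemble listed ones, but are neither listed nor needed, are in the scene too. Leave any blue look-alike of the post alone.

How it is judged:
By the outcome, as a careful person would: the job done as asked, in the order asked, and still so for the second after the job is handed in, with the robot touching nothing.
It also fails if it takes over 42 s, if anything falls off the work surface, if the arm or the gripper's body presses on something with over 40 N, if the wrist force passes 120 N, or if a joint passes its speed limit or range.

ROBOT

A 7-joint arm with a two-finger parallel gripper is mounted at the origin on the work surface. World frame = base frame: x ahead of the robot, y to its left, z up, the work surface at z = 0. Lengths are in m, angles in rad, forces in N, time in s.
With the tool pointing down it reaches from about 0.425 to 0.825 m from the base axis. Payload 3.6 kg.
Tool frame: the origin (TCP) lies between the finger pads; the fingertips stand 19 mm ahead of it and the grasp point (between the pads) is the TCP; z points along the fingers, y is the direction in which the jaws open and shut (so a half turn about z gives the same grasp; the last joint's range is limited). The gripper opens to 85 mm and grips with 20 to 120 N. Pads are 22 mm wide; open, the fingers measure 114 mm over their backs; the gripper's body (76 mm by 85 mm) begins 54 mm behind the grasp point. The pads swing forward as they close: fully open they stand 13 mm farther back than shut.
Start: joints at [1.234, 0.615, -0.013, 1.423, 0.008, 1.103, -0.04], TCP at [0.199, -0.619, 0.25] pointing down, gripper open.
Joint ranges: [-3.12, 3.12], [-0.3, 2.06], [-1.34, 1.32], [0.26, 2.42], [-1.36, 4.5], [0.01, 1.98], [-2.84, 2.84]. Speed limits (rad/s): [2.79, 2.79, 3.14, 3.14, 3.14, 3.14, 3.14].

INTERFACE

Orientations are given as a rotation vector (axis times angle).
In Python, from cell import readout, optics, finish_job gives the robot as it stands. The module is installed in compiled form; this text tells all that it offers.
- The arm moves only by the tool carry_out, never from a script. Its argument "increments" is a list of rows, each a list of 7 numbers: the shift along the tool's x, y, z in m, then the turn, a rotation vector about the tool's x, y, z in degrees, then the gripper's target within -1 to 1 (shut at 1, half-way at 0, fully open at -1). In form: [[x, y, z, ax, ay, az, hand], ...]. A call has 1 to 8 rows; each row is the pose to reach, as a shift and turn from the pose commanded when the call began, along the tool's axes at that moment; what a row does not reach only later rows make up. A row lasts 1/12 s, in which the tool goes at most 41.7 mm and 7.16 degrees, less where a joint would pass 70% of its speed; a pose out of reach is approached as far as the arm can. A call with a gripper value outside its range is refused whole. The fingers move at their own pace and stop on an object; "newtons" is the grip in N (left out, the last holds). Time passes only in rows, so rows that repeat a pose let the fingers close. It gives the time, the measured TCP pose, the force and the opening at its end, in the units of the state.
- readout.get_state(): the state, without advancing time (a new reading comes with each control period).
- optics.grab_frame(name): name is "scene" or "top" or "wrist"; returns the picture (384x512x3 uint8, red, green, blue); there is no depth.
- optics.camera_model(name): a dict with "camera_matrix" (3x3 intrinsics, pixels), "world_to_cam" (4x4, takes a point from world to camera coordinates). Camera axes: x right, y down, z forward; pixel columns grow to the right and rows downward; lengths in m; the calibration is good to about 2 mm. A picture is of the moment at which its call begins: read the wrist's pose just before it. camera_model takes no time and is no camera call; for the wrist camera it gives the pose at the moment of the call.
- finish_job(): hands the job in, once; it reports no verdict.
The state is a dict: "t": time; "joint_pos": joint angles; "qvel": joint speeds; "joint_torque": joint torques, N m; "ee_pos": TCP position; "eef_rot": TCP orientation; "force": force on the tool from outside, world axes, zero at the start; "torque": the same for the moment, N m; "width": finger opening in m.
Only numpy, scipy, OpenCV 4.12 (cv2) and the standard library are available. Lean on these libraries where they do the work, as an engineer would, in place of code of your own. Each camera call takes 0.05 s, during which the arm holds its last target.

## Working session

There is one attempt and no reset: what is moved stays moved. The work goes in short steps, Python scripts to look and compute and a tool call to move; the robot and the scene stay as the last step left them, time stands still between calls to the robot, and variables do not carry over. Pictures are saved under pics/ and viewed, and the job is handed in when it is done.

Besides the shell and the picture viewer there is one more tool, called after ">>>" by a JSON object that holds its "fn" and its "kwargs", one argument or row to a line. carry_out: Moves the arm, as the interface text tells. Its arguments: {"type":"object","properties":{"increments":{"type":"array"},"newtons":{"type":"number"}},"required":["increments"]}

```bash
mkdir -p pics
python3 - <<'E'
from cell import readout, optics
import cv2,numpy as np
s=readout.get_state()
for k,v in s.items(): print(k,np.round(v,4))
for n in ["scene","top"]:
    im=optics.grab_frame(n); cv2.imwrite(f"pics/{n}0.png",im[:,:,::-1]); np.save(f"pics/{n}0.npy",im)
    m=optics.camera_model(n); print(n,np.round(m["camera_matrix"],2).tolist(),np.round(m["world_to_cam"],4).tolist())
E
ls
```

```text
t 0.0
joint_pos [ 1.2335  0.616  -0.0126  1.4249  0.0081  1.1034 -0.0404]
qvel [ 0.0006 -0.0005  0.0005 -0.0018  0.0006 -0.0009  0.0021]
joint_torque [ 0.00000e+00 -4.69229e+01  2.59200e-01 -1.71039e+01  1.00000e-02
  9.50000e-03  0.00000e+00]
ee_pos [ 0.1986 -0.6182  0.2491]
eef_rot [-3.1012e+00 -4.8590e-01  7.0000e-04]
force [0.6729 0.0706 0.1   ]
torque [-0.0042  0.0141  0.0019]
width 0.0857
scene [[498.44, 0.0, 259.22], [0.0, 498.44, 189.66], [0.0, 0.0, 1.0]] [[-0.4762, 0.8793, -0.0098, 0.1856], [0.5389, 0.2831, -0.7934, -0.2287], [-0.6948, -0.3831, -0.6087, 1.5214], [0.0, 0.0, 0.0, 1.0]]
top [[368.85, 0.0, 252.21], [0.0, 368.85, 196.24], [0.0, 0.0, 1.0]] [[-0.0275, -0.9996, -0.0042, 0.0406], [-0.9841, 0.0278, -0.1755, 0.46], [0.1755, -0.0007, -0.9845, 0.8809], [0.0, 0.0, 0.0, 1.0]]
pics
```

View pics/scene0.png

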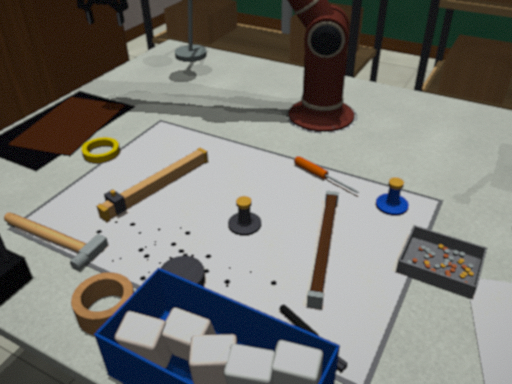

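View pics/top0.png

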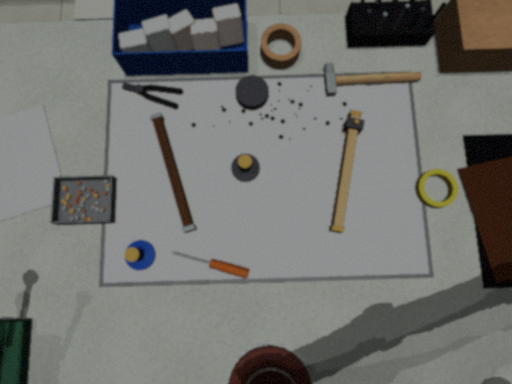

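The light lever with the dark weight is at top (347,170), weight at (353,122). The dark spare is at (173,172), the post with dark foot at (245,165), the blue look-alike at (138,255), and a hammer at (370,78). Next I'll crop close and measure.

```bash
cat > h.py <<'E'
import numpy as np,cv2
from cell import optics
def ray(m,px):
    K=m["camera_matrix"];T=np.array(m["world_to_cam"]);R=T[:3,:3];c=-R.T@T[:3,3]
    d=R.T@np.linalg.inv(K)@np.array([px[0],px[1],1.]);return c,d
def onz(m,px,z):
    c,d=ray(m,px);return c+d*(z-c[2])/d[2]
def proj(m,P):
    T=np.array(m["world_to_cam"]);q=m["camera_matrix"]@(T[:3,:3]@np.array(P)+T[:3,3]);return q[:2]/q[2]
def tri(m1,p1,m2,p2):
    c1,d1=ray(m1,p1);c2,d2=ray(m2,p2);A=np.stack([d1,-d2],1);t=np.linalg.lstsq(A,c2-c1,rcond=None)[0]
    a=c1+d1*t[0];b=c2+d2*t[1];return (a+b)/2,np.linalg.norm(a-b)
E
python3 - <<'E'
import numpy as np,cv2
from h import *
t=np.load("pics/top0.npy");s=np.load("pics/scene0.npy")
a=cv2.resize(t[100:240,320:375],None,fx=4,fy=4,interpolation=cv2.INTER_CUBIC)
b=cv2.resize(s[140:240,90:270],None,fx=3,fy=3,interpolation=cv2.INTER_CUBIC)
W=np.zeros((560,780,3),np.uint8);W[:560,:220]=a;W[:300,230:770]=b
c=cv2.resize(t[140:190,220:270],None,fx=5,fy=5,interpolation=cv2.INTER_CUBIC);W[305:555,230:480]=c
cv2.imwrite("pics/crop1.png",W[:,:,::-1])
E
```

```text
(no output)
```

View pics/crop1.png

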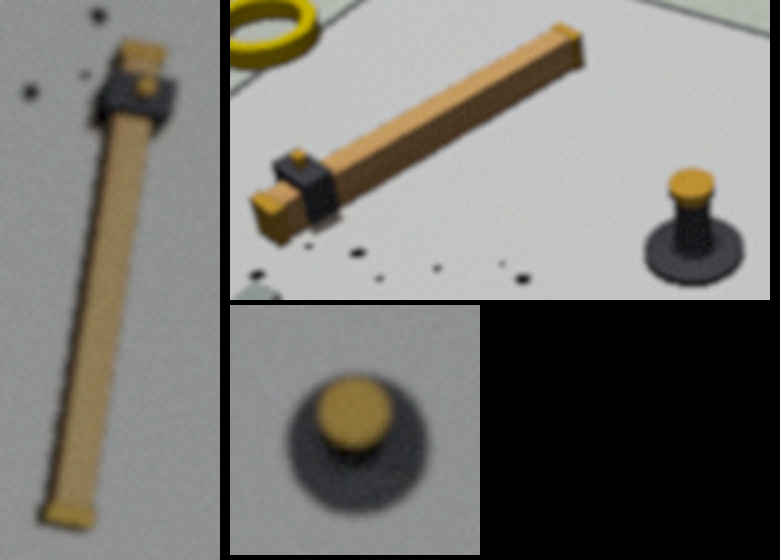

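Run:
```python
import numpy as np,cv2
from h import *
t=np.load("pics/top0.npy");s=np.load("pics/scene0.npy")
mt=optics.camera_model("top");ms=optics.camera_model("scene")
def mask(im,lo,hi,box):
    h=cv2.cvtColor(im,cv2.COLOR_RGB2HSV);m=cv2.inRange(h,lo,hi);z=np.zeros_like(m);x0,y0,x1,y1=box;z[y0:y1,x0:x1]=m[y0:y1,x0:x1];return z
b=mask(t,(8,70,60),(35,255,255),(325,105,370,240))
pts=cv2.findNonZero(b).reshape(-1,2).astype(float)
v=cv2.fitLine(pts.astype(np.float32),cv2.DIST_L2,0,.01,.01).ravel();print(v)
# axis extents
u=(pts-v[2:])@v[:2];print("ext",u.min(),u.max()); w=(pts-v[2:])@np.array([-v[1],v[0]]);print("w",np.percentile(w,[1,99]))
for e in (u.min()-.3,u.max()+.3):
    p=v[2:]+e*v[:2];print("end",p,onz(mt,p,.036))
for p,z in (((356.5,121.7),.061),((354.3,124),.049)): print("wt",onz(mt,p,z))
# post cap
c=mask(t,(8,90,60),(35,255,255),(225,145,265,185));M=cv2.moments(c,True);pt=(M['m10']/M['m00'],M['m01']/M['m00']);print("cap top",pt,M['m00'],onz(mt,pt,.07))
c=mask(s,(8,90,60),(35,255,255),(225,190,265,225));y,x=np.nonzero(c);print(x.min(),x.max(),y.min(),y.max());
P=onz(mt,pt,.07);print("proj scene",proj(ms,P)); print("scene onz",onz(ms,(244,202),.07))
f=mask(t,(0,0,0),(180,255,75),(222,142,268,190));M=cv2.moments(f|mask(t,(8,90,60),(35,255,255),(225,145,265,185)),True);pf=(M['m10']/M['m00'],M['m01']/M['m00']);print("foot",pf,onz(mt,pf,.014))
```

```text
[ 1.5986405e-01 -9.8713905e-01  3.4497845e+02  1.7424773e+02]
ext -57.61758138553887 64.86366021318645
w [-5.27328572  5.33291768]
end [335.71951528 231.42043249] [ 0.36781236 -0.1757768   0.036     ]
end [355.39578143 109.92213305] [ 0.68358917 -0.24856135  0.036     ]
wt [ 0.64142932 -0.2413423   0.061     ]
wt [ 0.64002461 -0.23888488  0.049     ]
cap top (244.33734939759037, 161.21686746987953) 166.0 [0.54374757 0.04475234 0.07      ]
236 250 196 208
proj scene [243.2618219  199.51983892]
scene onz [0.55044993 0.05044555 0.07      ]
foot (245.08137432188065, 167.6853526220615) [0.54185983 0.04426868 0.014     ]
```

```bash
cat >> h.py <<'E'
from scipy.spatial.transform import Rotation as Ro
from cell import readout
def plan(pos,yaw_bar,base=None):
    """tool x along bar axis direction (mod 180), pointing down"""
    s=readout.get_state();R0=Ro.from_rotvec(s["eef_rot"]);p0=np.array(s["ee_pos"])
    if base is not None:p0=np.array(base)
    best=None
    for a in (0,np.pi):
        y=yaw_bar+a;X=np.array([np.cos(y),np.sin(y),0]);Z=np.array([0,0,-1.]);Rt=Ro.from_matrix(np.stack([X,np.cross(Z,X),Z],1))
        r=(R0.inv()*Rt).as_rotvec(degrees=True)
        if best is None or np.linalg.norm(r)<np.linalg.norm(best):best=r
    d=R0.inv().apply(np.array(pos)-p0)
    print("t",round(s["t"],2),"pos",np.round(s["ee_pos"],4),"move",np.round(d,4),"turn",np.round(best,2),"j7",np.round(s["joint_pos"][6],2),"w",round(s["width"],4))
E
python3 - <<'E'
from h import *
m=optics.camera_model("wrist");T=m["world_to_cam"];s=readout.get_state()
print(np.round(m["camera_matrix"],1).tolist());R=Ro.from_rotvec(s["eef_rot"]);c=-T[:3,:3].T@T[:3,3]
print("cam in tool",R.inv().apply(c-s["ee_pos"]),"axis",R.inv().apply(T[2,:3]))
print(R.as_matrix().round(3).tolist())
plan((0.578,-0.2243,0.22),np.radians(-13))
E
```

```text
[[284.5, 0.0, 256.7], [0.0, 284.5, 189.1], [0.0, 0.0, 1.0]]
cam in tool [ 0.07231354  0.00050763 -0.12461038] axis [-2.86774671e-01 -1.79757607e-04  9.57998046e-01]
[[0.952, 0.306, -0.001], [0.306, -0.952, 0.002], [-0.0, -0.002, -1.0]]
t 0.1 pos [ 0.1986 -0.6183  0.2492] move [ 0.4817 -0.259   0.0298] turn [-0.13  0.04 30.81] j7 -0.04 w 0.0855
```

>>> {"fn": "carry_out", "kwargs": {
  "increments": [
    [0.26, -0.14, 0.015, 0, 0, 15.4, -1],
    [0.26, -0.14, 0.015, 0, 0, 15.4, -1],
    [0.26, -0.14, 0.015, 0, 0, 15.4, -1],
    [0.26, -0.14, 0.015, 0, 0, 15.4, -1],
    [0.26, -0.14, 0.015, 0, 0, 15.4, -1],
    [0.26, -0.14, 0.015, 0, 0, 15.4, -1],
    [0.26, -0.14, 0.015, 0, 0, 15.4, -1],
    [0.26, -0.14, 0.015, 0, 0, 15.4, -1]
  ]
}}

```text
t: 0.77
ee_pos: [0.4115, -0.3965, 0.2345]
eef_rot: [-3.133, -0.09, -0.007]
force: [1.7, 1.1, 0.5]
width: 0.0851
```

Run:
```python
from h import *
plan((0.578,-0.2243,0.22),np.radians(-13))
```

```text
t 0.77 pos [ 0.4115 -0.3965  0.2345] move [ 0.176  -0.1622  0.0166] turn [-0.47 -0.22 16.29] j7 -0.76 w 0.0851
```

>>> {"fn": "carry_out", "kwargs": {
  "increments": [
    [0.178, -0.165, 0.015, -0.1, 0, 15.5, -1],
    [0.178, -0.165, 0.015, -0.1, 0, 15.5, -1],
    [0.178, -0.165, 0.015, -0.1, 0, 15.5, -1],
    [0.178, -0.165, 0.015, -0.1, 0, 15.5, -1],
    [0.178, -0.165, 0.015, -0.1, 0, 15.5, -1],
    [0.178, -0.165, 0.015, -0.1, 0, 15.5, -1],
    [0.178, -0.165, 0.015, -0.1, 0, 15.5, -1],
    [0.178, -0.165, 0.015, -0.1, 0, 15.5, -1]
  ]
}}

```text
t: 1.43
ee_pos: [0.5759, -0.2302, 0.2192]
eef_rot: [-3.122, 0.348, 0.002]
force: [-1.0, -0.5, -0.1]
width: 0.085
```

Run:
```python
from h import *
plan((0.578,-0.2243,0.22),np.radians(-13))
m=optics.camera_model("wrist");im=optics.grab_frame("wrist");cv2.imwrite("pics/w1.png",im[:,:,::-1]);np.save("pics/w1.npy",im);np.savez("pics/w1m.npz",**{k:m[k] for k in("camera_matrix","world_to_cam")})
plan((0.578,-0.2243,0.22),np.radians(-13))
for p in [(.3678,-.1758,.036),(.6836,-.2486,.036),(.578,-.2243,.036)]: print(proj(m,p))
```

```text
t 1.43 pos [ 0.5759 -0.2302  0.2192] move [ 0.0008 -0.0062 -0.0008] turn [-0.01  0.07  0.28] j7 -1.39 w 0.085
t 1.48 pos [ 0.5743 -0.2332  0.2195] move [ 0.0016 -0.0095 -0.0005] turn [0.12 0.09 0.01] j7 -1.39 w 0.0854
[250.55174552 330.0059335 ]
[250.11084821  65.55399344]
[250.32553225 171.38149028]
```

View pics/w1.png

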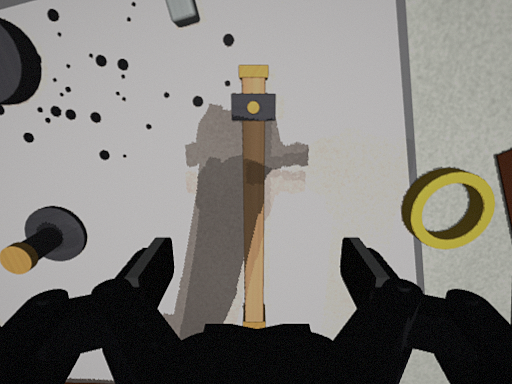

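Wrist view: the lever axis runs near column 254, with the weighted end at row 65, the weight at rows 94–120 and its screw at (253,107). The choice is confirmed, so next I'll refine the measurements.

Run:
```python
from h import *
im=np.load("pics/w1.npy");m=dict(np.load("pics/w1m.npz"))
a=cv2.resize(im[55:135,215:295],None,fx=7,fy=7,interpolation=cv2.INTER_CUBIC);cv2.imwrite("pics/c2.png",a[:,:,::-1])
h=cv2.cvtColor(im,cv2.COLOR_RGB2HSV);k=cv2.inRange(h,(8,80,40),(30,255,255))
for r in (75,85,125,150,200,250,300):
    x=np.nonzero(k[r,225:285])[0]+225;
    if len(x):
        c=(x.min()+x.max())/2;print(r,x.min(),x.max(),onz(m,(c,r),.036).round(4))
g=im[:,:,:].astype(int).sum(2)//3
print(g[60:126,243].tolist());print(g[60:126,264].tolist())
print(g[84:130,238].tolist(),g[84:130,270].tolist())
```

```text
75 239 267 [ 0.6744 -0.2494  0.036 ]
85 242 264 [ 0.6652 -0.2473  0.036 ]
125 243 264 [ 0.6262 -0.2389  0.036 ]
150 243 264 [ 0.6004 -0.233   0.036 ]
200 244 263 [ 0.5446 -0.2203  0.036 ]
250 244 263 [ 0.4824 -0.206   0.036 ]
300 245 262 [ 0.4128 -0.1901  0.036 ]
[180, 182, 182, 185, 161, 119, 137, 137, 141, 141, 140, 141, 138, 140, 139, 140, 126, 111, 129, 141, 134, 137, 136, 136, 130, 123, 130, 129, 130, 133, 132, 134, 124, 86, 64, 73, 72, 71, 75, 73, 74, 75, 74, 72, 73, 73, 71, 67, 72, 75, 74, 76, 75, 74, 75, 75, 57, 40, 37, 33, 50, 70, 78, 74, 74, 77]
[179, 181, 181, 185, 163, 127, 138, 141, 138, 138, 138, 140, 139, 142, 141, 146, 137, 109, 108, 126, 119, 117, 107, 107, 121, 122, 125, 121, 121, 119, 121, 121, 126, 98, 61, 73, 74, 76, 75, 71, 73, 76, 74, 74, 74, 71, 76, 72, 75, 74, 75, 74, 75, 75, 75, 71, 75, 75, 75, 69, 60, 60, 75, 78, 74, 73]
[181, 181, 182, 180, 182, 182, 182, 186, 187, 146, 55, 69, 73, 74, 76, 75, 73, 75, 75, 75, 76, 72, 70, 68, 69, 72, 71, 74, 74, 75, 77, 66, 45, 40, 42, 32, 70, 114, 122, 119, 120, 119, 118, 122, 122, 120] [179, 180, 178, 179, 181, 179, 180, 183, 187, 144, 53, 70, 72, 74, 75, 74, 76, 73, 73, 77, 75, 76, 76, 72, 74, 75, 74, 76, 76, 76, 76, 74, 75, 78, 59, 25, 59, 94, 104, 101, 102, 104, 100, 101, 101, 99]
```

View pics/c2.png

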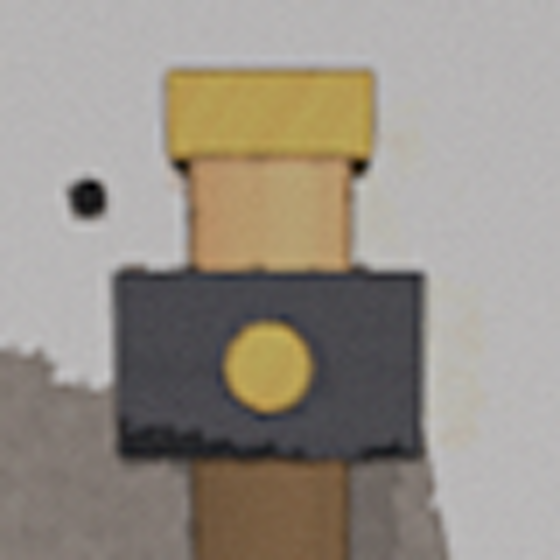

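Run:
```python
from h import *
m=dict(np.load("pics/w1m.npz"))
a=onz(m,(253.4,85),.036);b=onz(m,(253.5,300),.036);u=(a-b)/np.linalg.norm(a-b);print("yaw",np.degrees(np.arctan2(u[1],u[0])))
e=onz(m,(253.2,64.8),.036);f=onz(m,(253.5,325.5),.036);c=onz(m,(253.2,77.3),.036)
w1=onz(m,(253.2,93.5),.049);w2=onz(m,(253.2,120),.049);sc=onz(m,(253.3,107),.061)
print("end",e,"other",f,"L",(e-f)@u,"cap",(e-c)@u)
for n,w in(("w1",w1),("w2",w2),("screw",sc)): print(n,0.161-(e-w)@u)
mid=e-.161*u;print("mid",mid); 
d=0.161-(e-(w1+w2)/2)@u;print("d",d,"bal",mid+.45*d*u)
```

```text
yaw -12.865830365299992
end [ 0.68359926 -0.25176554  0.036     ] other [ 0.37404719 -0.18124203  0.036     ] L 0.3174838878752606 cap 0.011653354151993511
w1 0.13341138806733885
w2 0.10807648960992758
screw 0.12080253332637647
mid [ 0.5266413  -0.21591587  0.036     ]
d 0.12074393883863321 bal [ 0.57961195 -0.22801453  0.036     ]
```

Run:
```python
from h import *
plan((0.579,-0.2265,0.07),np.radians(-12.9))
```

```text
t 1.48 pos [ 0.5743 -0.2332  0.2195] move [ 0.0033 -0.0079  0.1495] turn [ 0.12  0.09 -0.09] j7 -1.39 w 0.0854
```

>>> {"fn": "carry_out", "kwargs": {
  "increments": [
    [0.003, -0.008, 0.04, 0, 0, 0, -1],
    [0.003, -0.008, 0.08, 0, 0, 0, -1],
    [0.003, -0.008, 0.115, 0, 0, 0, -1],
    [0.003, -0.008, 0.14, 0, 0, 0, -1],
    [0.003, -0.008, 0.15, 0, 0, 0, -1],
    [0.003, -0.008, 0.15, 0, 0, 0, -1],
    [0.003, -0.008, 0.15, 0, 0, 0, -1]
  ]
}}

```text
t: 2.07
ee_pos: [0.579, -0.2286, 0.0711]
eef_rot: [3.118, -0.361, 0.001]
force: [-0.4, 0.8, 1.3]
width: 0.0853
```

Run:
```python
from h import *
m=optics.camera_model("wrist");im=optics.grab_frame("wrist");cv2.imwrite("pics/w2.png",im[:,:,::-1]);np.save("pics/w2.npy",im);np.savez("pics/w2m.npz",**{k:m[k] for k in("camera_matrix","world_to_cam")})
plan((0.579,-0.2265,0.03),np.radians(-12.9))
```

```text
t 2.12 pos [ 0.5799 -0.2285  0.0722] move [-0.0015 -0.0019  0.0421] turn [ 0.16 -0.2  -0.28] j7 -1.38 w 0.0858
```

View pics/w2.png

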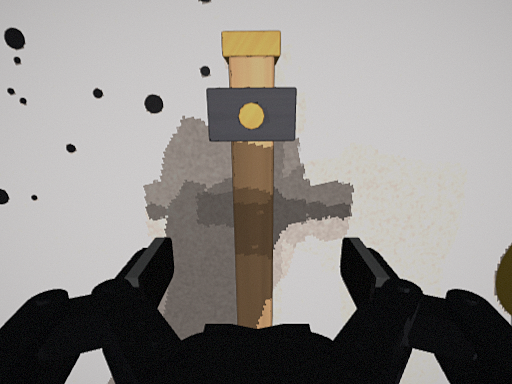

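Run:
```python
from h import *
m=dict(np.load("pics/w2m.npz"));im=np.load("pics/w2.npy")
h=cv2.cvtColor(im,cv2.COLOR_RGB2HSV);k=cv2.inRange(h,(8,60,30),(30,255,255))
P=[]
for r in (70,75,160,180,200,220,240,260):
    x=np.nonzero(k[r,215:290])[0]+215; P.append(onz(m,((x.min()+x.max())/2,r),.036)); print(r,x.min(),x.max(),P[-1].round(4))
u=P[0]-P[-1];u/=np.linalg.norm(u);print("yaw",np.degrees(np.arctan2(u[1],u[0])))
g=im.astype(int).sum(2)//3
print(g[26:36,240].tolist(),g[84:92,230].tolist(),g[134:146,250].tolist())
e=onz(m,(251,31.2),.036);w1=onz(m,(251,88),.049);w2=onz(m,(251,140.5),.049);sc=onz(m,(251.2,116),.061)
for w in(w1,w2,sc):print(.161-(e-w)@u)
print("bal",e-(.161-.0543)*u)
```

```text
70 229 273 [ 0.6667 -0.2469  0.036 ]
75 229 273 [ 0.6644 -0.2464  0.036 ]
160 232 273 [ 0.6204 -0.2367  0.036 ]
180 233 273 [ 0.6089 -0.2342  0.036 ]
200 233 272 [ 0.597  -0.2311  0.036 ]
220 234 272 [ 0.5845 -0.2284  0.036 ]
240 235 272 [ 0.5715 -0.2256  0.036 ]
260 235 272 [ 0.5579 -0.2224  0.036 ]
yaw -12.711089663589245
[196, 199, 198, 201, 170, 133, 143, 150, 148, 149] [118, 120, 111, 75, 58, 75, 82, 81] [79, 80, 79, 79, 78, 73, 64, 127, 181, 149, 96, 100]
0.13338086030685378
0.1080106311412735
0.120628996094562
bal [ 0.58022842 -0.22769453  0.036     ]
```

>>> {"fn": "carry_out", "kwargs": {
  "increments": [
    [0, -0.001, 0.025, 0, 0, 0, -1],
    [0, -0.001, 0.038, 0, 0, 0, -1],
    [0, -0.001, 0.041, 0, 0, 0, -1],
    [0, -0.001, 0.041, 0, 0, 0, -1],
    [0, -0.001, 0.041, 0, 0, 0, -1]
  ]
}}

```text
t: 2.53
ee_pos: [0.5799, -0.2263, 0.0303]
eef_rot: [3.119, -0.358, 0.002]
force: [0.3, 0.5, -0.5]
width: 0.0858
```

Run:
```python
from h import *
plan((0.580,-0.2275,0.03),np.radians(-12.8)); print(readout.get_state()["force"],readout.get_state()["torque"])
```

```text
t 2.53 pos [ 0.5799 -0.2263  0.0303] move [0.0004 0.0012 0.0003] turn [ 0.11 -0.09 -0.3 ] j7 -1.38 w 0.0858
[ 0.31994237  0.53088252 -0.503609  ] [-0.09250949 -0.05931117 -0.03034129]
```

Now I'll close with a moderate grip.

>>> {"fn": "carry_out", "kwargs": {
  "increments": [
    [0, 0.001, 0, 0, 0, 0, 1],
    [0, 0.001, 0, 0, 0, 0, 1],
    [0, 0.001, 0, 0, 0, 0, 1],
    [0, 0.001, 0, 0, 0, 0, 1],
    [0, 0.001, 0, 0, 0, 0, 1],
    [0, 0.001, 0, 0, 0, 0, 1],
    [0, 0.001, 0, 0, 0, 0, 1],
    [0, 0.001, 0, 0, 0, 0, 1]
  ],
  "newtons": 35
}}

```text
t: 3.2
ee_pos: [0.5794, -0.2267, 0.0297]
eef_rot: [3.12, -0.358, 0.001]
force: [0.4, 1.0, 3.0]
width: 0.0234
```

Run:
```python
from h import *
for _ in range(1):
    s=readout.get_state();print(s["width"],s["force"].round(2) if hasattr(s["force"],'round') else s["force"],np.round(s["torque"],3))
plan((0.580,-0.2275,0.03),np.radians(-12.8))
```

```text
0.02342960537210965 [0.41 1.04 3.  ] [0.176 0.095 0.042]
t 3.2 pos [ 0.5794 -0.2267  0.0297] move [ 0.0008  0.0006 -0.0003] turn [ 0.08 -0.04 -0.29] j7 -1.38 w 0.0234
```

>>> {"fn": "carry_out", "kwargs": {
  "increments": [
    [0, 0.001, -0.005, 0, 0, 0, 1],
    [0, 0.001, -0.012, 0, 0, 0, 1],
    [0, 0.001, -0.025, 0, 0, 0, 1],
    [0, 0.001, -0.04, 0, 0, 0, 1],
    [0, 0.001, -0.05, 0, 0, 0, 1],
    [0, 0.001, -0.05, 0, 0, 0, 1],
    [0, 0.001, -0.05, 0, 0, 0, 1],
    [0, 0.001, -0.05, 0, 0, 0, 1]
  ]
}}

```text
t: 3.87
ee_pos: [0.5783, -0.2275, 0.0789]
eef_rot: [3.12, -0.358, -0.002]
force: [0.1, -0.2, -4.7]
width: 0.0239
```

Run:
```python
from h import *
L=[];i=0
for n in ["scene","top","wrist","top","scene","scene"]:
    im=optics.grab_frame(n);s=readout.get_state();L.append(np.r_[s["force"],s["torque"]]);print(np.round(L[-1],3))
    if i<3: cv2.imwrite(f"pics/{n}3.png",im[:,:,::-1]);np.save(f"pics/{n}3.npy",im)
    i+=1
a=np.mean(L,0);R=Ro.from_rotvec(s["eef_rot"]);print("mean",a.round(3),"tool f",R.inv().apply(a[:3]).round(3),"tool tau",R.inv().apply(a[3:]).round(4))
plan((0.580,-0.2275,0.03),np.radians(-12.8))
t=np.load("pics/top3.npy");sc=np.load("pics/scene3.npy")
W=np.hstack([cv2.resize(t[90:250,310:390],None,fx=3,fy=3),cv2.resize(sc[110:270,70:250],None,fx=3,fy=3)]);cv2.imwrite("pics/c3.png",W[:,:,::-1])
```

```text
[ 0.611  0.408 -3.652 -0.004  0.038 -0.016]
[ 0.076 -0.361 -4.416 -0.023 -0.031 -0.005]
[ 1.195 -0.322 -4.581 -0.017  0.07   0.035]
[ 0.15  -0.362 -4.744  0.036  0.015 -0.028]
[ 0.431  0.497 -4.97  -0.015  0.005 -0.005]
[-0.106 -0.243 -4.231 -0.09   0.041  0.017]
mean [ 0.393 -0.064 -4.433 -0.019  0.023 -0.   ] tool f [ 0.401 -0.034  4.432] tool tau [-0.0236 -0.0183  0.0002]
t 4.17 pos [ 0.5786 -0.2277  0.0787] move [ 0.0014 -0.0006  0.0487] turn [ 0.09  0.05 -0.29] j7 -1.38 w 0.0234
```

View pics/c3.png

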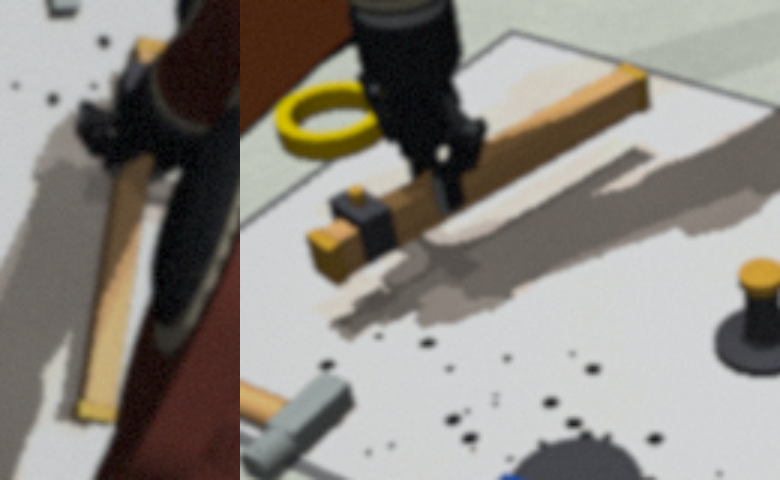

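View pics/wrist3.png

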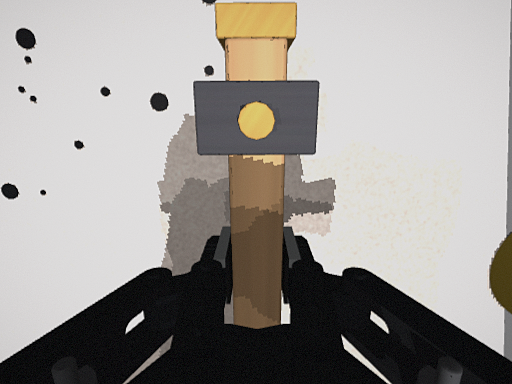

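Wrist view: the weight is at rows 81–154, the bar is held between the pads and looks level. Next I'll average the wrist moment to refine the balance point.

Run:
```python
from h import *
L=[]
for n in range(50):
    im=optics.grab_frame("top");s=readout.get_state();L.append(np.r_[s["force"],s["torque"]])
R=Ro.from_rotvec(s["eef_rot"]);L=np.array(L);F=R.inv().apply(L[:,:3]);T=R.inv().apply(L[:,3:])
print(F.mean(0).round(3),F.std(0).round(3),T.mean(0).round(4),T.std(0).round(4))
a=np.linalg.lstsq(np.c_[np.ones(50),F[:,0]],T[:,1],rcond=None)[0];print(a)
m=optics.camera_model("wrist")
for z in (.085,.0849): 
    e=onz(m,(256,3),z)
print(s["t"], e, s["ee_pos"])
im=np.load("pics/wrist3.npy");g=im.astype(int).sum(2)//3
print(g[0:8,250].tolist(),g[76:86,210].tolist(),g[148:160,256].tolist())
T=m["world_to_cam"];
# apparent widths: end cap width 30 at row 5, weight 44 front/rear
h=cv2.cvtColor(im,cv2.COLOR_RGB2HSV);k=cv2.inRange(h,(8,60,30),(30,255,255))
for r in (8,20,60,70,170,200,230,260,290):
    x=np.nonzero(k[r,190:330])[0]+190;print(r,x.min(),x.max())
```

```text
[ 0.013 -0.16   4.364] [0.471 0.468 0.565] [ 0.0057 -0.009   0.0043] [0.0255 0.0343 0.03  ]
[-0.0089636   0.00046517]
6.6667 [ 0.68397443 -0.2525897   0.0849    ] [ 0.57890089 -0.22775549  0.0793131 ]
[221, 204, 153, 137, 162, 163, 164, 161] [230, 224, 224, 232, 185, 42, 72, 86, 88, 87] [87, 86, 87, 87, 87, 71, 71, 151, 193, 185, 185, 194]
8 215 296
20 216 295
60 226 286
70 226 286
170 229 284
200 230 283
230 231 282
260 232 282
290 232 280
```

Run:
```python
from h import *
m=optics.camera_model("wrist");im=np.load("pics/wrist3.npy");g=im.astype(int).sum(2)//3
K=m["camera_matrix"];T=np.array(m["world_to_cam"])
def zdepth(row,col,wpx,w):
    d=K[0,0]*w/wpx;p=np.linalg.inv(K)@[col,row,1]*d;return T[:3,:3].T@(p-T[:3,3])
def edges(r,lo,hi):
    d=np.abs(np.diff(cv2.GaussianBlur(im[r-2:r+3].astype(np.float32).sum(2).mean(0)[None],(3,1),0)[0]));c=(lo+hi)//2
    return lo+np.argmax(d[lo:c])+.5, c+np.argmax(d[c:hi])+.5
for r,w in((8,.03),(14,.03),(60,.024),(90,.044),(145,.044)):
    a,b=edges(r,180,335);print(r,a,b,zdepth(r,(a+b)/2,b-a,w).round(4))
# far end in scene/top
ms=optics.camera_model("scene");mt=optics.camera_model("top")
for zt in (.075,.085,.095):
    u=np.array([np.cos(np.radians(-12.8)),np.sin(np.radians(-12.8)),0])
    e=onz(m,(256,2.0),.085); f=e-.322*u; f[2]=zt; print(zt,"far scene",proj(ms,f),"top",proj(mt,f)); 
e[2]=.085;print("near scene",proj(ms,e))
s=np.load("pics/scene3.npy");t=np.load("pics/top3.npy")
W=np.hstack([cv2.resize(s[125:165,180:230],None,fx=8,fy=8),cv2.resize(t[205:245,325:360],None,fx=8,fy=8)]);cv2.imwrite("pics/c4.png",W[:,:,::-1])
```

```text
8 214.5 296.5 [ 0.6824 -0.252   0.0852]
14 214.5 296.5 [ 0.6803 -0.2515  0.0859]
60 224.5 287.5 [ 0.6652 -0.2482  0.086 ]
90 192.5 318.5 [ 0.6542 -0.2455  0.0988]
145 196.5 315.5 [ 0.6354 -0.2413  0.0985]
0.075 far scene [200.82059741 135.47136763] top [341.5983008  228.97481426]
0.085 far scene [200.50525788 132.1291561 ] top [342.6007906  228.59798883]
0.095 far scene [200.18690938 128.75505316] top [343.62643464 228.21245997]
near scene [ 93.2617453  190.15123295]
```

View pics/c4.png

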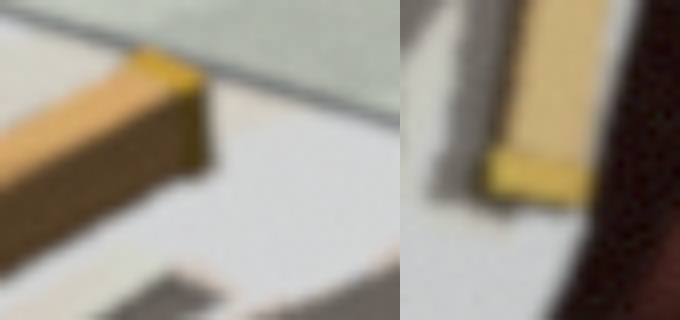

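Run:
```python
from h import *
im=np.load("pics/w1.npy");m=dict(np.load("pics/w1m.npz"))
h=cv2.cvtColor(im,cv2.COLOR_RGB2HSV);k=cv2.inRange(h,(8,90,60),(35,255,255));k[:, 60:]=0;k[:225]=0;k[290:]=0
ct=max(cv2.findContours(k,0,2)[0],key=cv2.contourArea);E=cv2.fitEllipse(ct);print(E,onz(m,E[0],.07))
ms=optics.camera_model("scene");mt=optics.camera_model("top");s=np.load("pics/scene0.npy");t=np.load("pics/top0.npy")
a=cv2.resize(s[190:240,220:270],None,fx=10,fy=10);cv2.imwrite("pics/c5.png",a[:,:,::-1])
print("tri top/w1",tri(mt,(244.34,161.2),m,E[0]))
plan((0.542,0.043,0.16),np.radians(-12.8))
```

```text
((15.453932762145996, 259.5302734375), (25.277788162231445, 33.12129592895508), 116.91979217529297) [0.54619054 0.04386991 0.07      ]
tri top/w1 (array([0.54497072, 0.04517341, 0.06821969]), np.float64(0.0015343688660930026))
t 6.67 pos [ 0.5789 -0.2278  0.0793] move [-0.0972 -0.2552 -0.0811] turn [ 0.09 -0.01 -0.29] j7 -1.38 w 0.0237
```

View pics/c5.png

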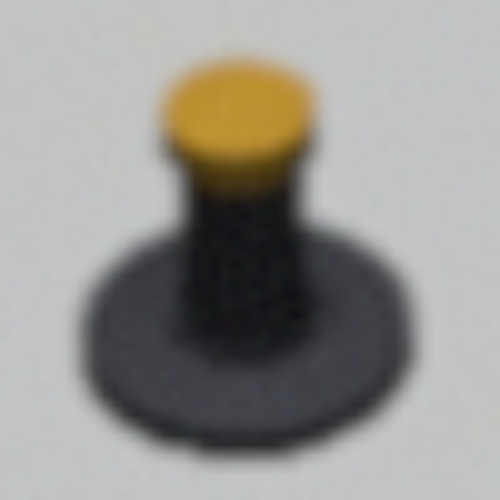

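>>> {"fn": "carry_out", "kwargs": {
  "increments": [
    [0, 0, -0.02, 0, 0, 0, 1],
    [0, -0.005, -0.045, 0, 0, 0, 1],
    [-0.006, -0.02, -0.065, 0, 0, 0, 1],
    [-0.016, -0.045, -0.076, 0, 0, 0, 1],
    [-0.027, -0.075, -0.081, 0, 0, 0, 1],
    [-0.038, -0.105, -0.081, 0, 0, 0, 1],
    [-0.049, -0.135, -0.081, 0, 0, 0, 1],
    [-0.06, -0.165, -0.081, 0, 0, 0, 1]
  ]
}}

```text
t: 7.33
ee_pos: [0.5575, -0.0519, 0.1605]
eef_rot: [3.12, -0.358, 0.001]
force: [0.5, 1.2, -4.7]
width: 0.0233
```

>>> {"fn": "carry_out", "kwargs": {
  "increments": [
    [-0.011, -0.03, 0, 0, 0, 0, 1],
    [-0.021, -0.056, 0, 0, 0, 0, 1],
    [-0.029, -0.077, 0, 0, 0, 0, 1],
    [-0.034, -0.09, 0, 0, 0, 0, 1],
    [-0.035, -0.0935, 0, 0, 0, 0, 1],
    [-0.035, -0.0935, 0, 0, 0, 0, 1],
    [-0.035, -0.0935, 0, 0, 0, 0, 1],
    [-0.035, -0.0935, 0, 0, 0, 0, 1]
  ]
}}

```text
t: 8.0
ee_pos: [0.5453, 0.0433, 0.16]
eef_rot: [3.117, -0.363, 0.001]
force: [0.4, -0.6, -4.6]
width: 0.0235
```

Run:
```python
from h import *
plan((0.5435,0.0455,0.0997),np.radians(-12.8))
ims={}
for n in ["scene","top","wrist"]:
    im=optics.grab_frame(n);cv2.imwrite(f"pics/{n}5.png",im[:,:,::-1]);np.save(f"pics/{n}5.npy",im)
plan((0.5435,0.0455,0.0997),np.radians(-12.8))
```

```text
t 8.0 pos [0.5453 0.0433 0.16  ] move [-0.0023 -0.002   0.0603] turn [ 0.18 -0.06 -0.47] j7 -1.83 w 0.0235
t 8.15 pos [0.5451 0.044  0.1599] move [-0.002  -0.0013  0.0602] turn [ 0.14 -0.03 -0.45] j7 -1.83 w 0.0237
```

View pics/scene5.png

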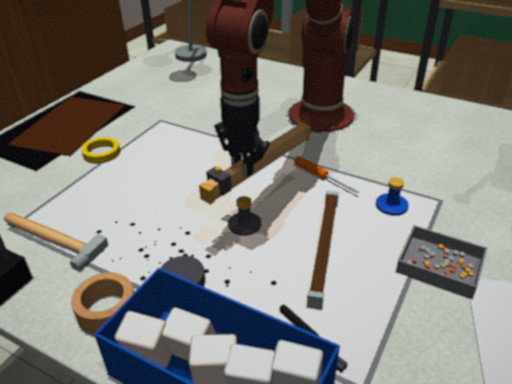

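View pics/wrist5.png

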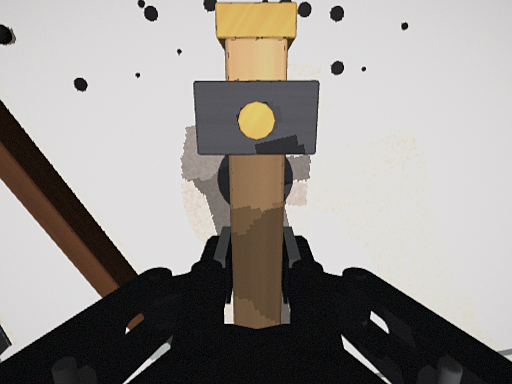

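Scene and wrist views: the lever hangs level with its balance point above the post. The foot is symmetric about the bar at wrist columns 218–292, row 180. Next I'll lower it.

>>> {"fn": "carry_out", "kwargs": {
  "increments": [
    [-0.002, -0.001, 0.012, 0, 0, 0, 1],
    [-0.002, -0.001, 0.027, 0, 0, 0, 1],
    [-0.002, -0.001, 0.04, 0, 0, 0, 1],
    [-0.002, -0.001, 0.049, 0, 0, 0, 1],
    [-0.002, -0.001, 0.054, 0, 0, 0, 1],
    [-0.002, -0.001, 0.055, 0, 0, 0, 1],
    [-0.002, -0.001, 0.055, 0, 0, 0, 1],
    [-0.002, -0.001, 0.055, 0, 0, 0, 1]
  ]
}}

```text
t: 8.82
ee_pos: [0.5438, 0.0469, 0.1054]
eef_rot: [3.12, -0.358, 0.002]
force: [0.8, 0.2, -3.7]
width: 0.0229
```

Run:
```python
from h import *
m=optics.camera_model("wrist")
for n in ["scene","wrist"]:
    im=optics.grab_frame(n);cv2.imwrite(f"pics/{n}6.png",im[:,:,::-1]);np.save(f"pics/{n}6.npy",im)
plan((0.5435,0.0455,0.0997),np.radians(-12.8))
s=np.load("pics/scene6.npy");w=np.load("pics/wrist6.npy")
cv2.imwrite("pics/c6.png",np.hstack([cv2.resize(s[140:260,180:330],(600,480)),cv2.resize(w[140:250,200:310],(200,200),interpolation=cv2.INTER_CUBIC).copy() if 0 else np.zeros((480,1,3),np.uint8)])[:,:,::-1])
# cap rim predictions in wrist
ms=optics.camera_model("scene");print(proj(ms,(.545,.0452,.07)),[proj(m,(.545+.017*np.cos(a),.0452+.017*np.sin(a),.07)).round(1).tolist() for a in np.radians([-103,77,-13])])
```

```text
t 8.92 pos [0.5438 0.047  0.1056] move [0.     0.0015 0.0059] turn [ 0.06 -0.11 -0.29] j7 -1.82 w 0.0236
[243.15309856 199.89836746] [[285.6, 225.6], [229.9, 225.7], [257.7, 199.2]]
```

View pics/c6.png

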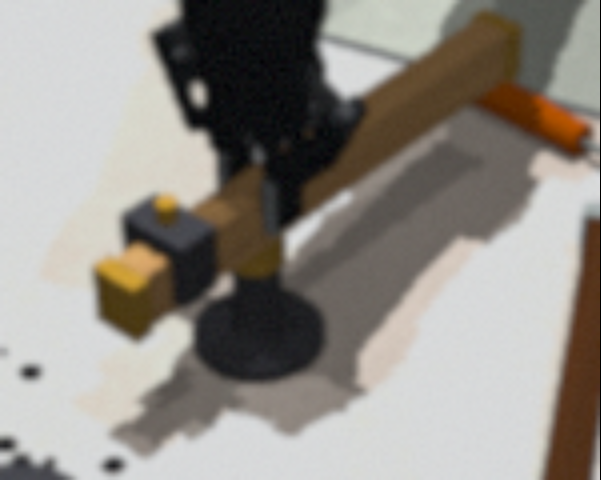

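View pics/wrist6.png

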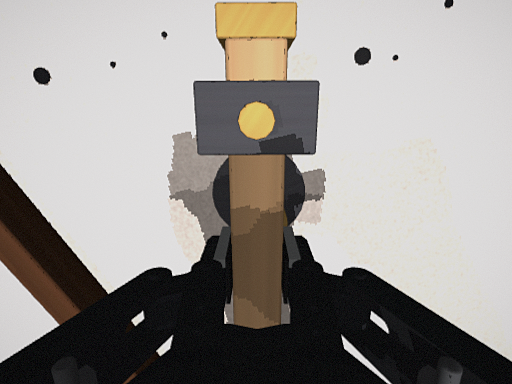

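Run:
```python
from h import *
m=optics.camera_model("wrist");w=np.load("pics/wrist6.npy");g=w.astype(int).sum(2)//3
pts=[]
for r in range(160,222,4):
    row=g[r]; L=np.nonzero(row[205:232]<70)[0]; Rr=np.nonzero(row[284:315]<70)[0]
    if len(L) and len(Rr): pts+= [(205+L.min(),r),(284+Rr.max()+1,r)];print(r,pts[-2][0],pts[-1][0],end=' ; ')
W=np.array([onz(m,p,.014)[:2] for p in pts])
A=np.c_[2*W,np.ones(len(W))];s=np.linalg.lstsq(A,(W**2).sum(1),rcond=None)[0];print("foot c",s[:2],"r",np.sqrt(s[2]+s[:2]@s[:2]))
# fixed r=.038 
from scipy.optimize import least_squares
print(least_squares(lambda c:np.linalg.norm(W-c,axis=1)-.038,[.545,.045]).x)
```

```text
160 226 292 ; 164 223 295 ; 168 219 297 ; 172 217 300 ; 176 216 302 ; 180 214 303 ; 184 213 304 ; 188 213 305 ; 192 212 305 ; 196 213 305 ; 200 214 305 ; 204 214 303 ; 208 216 301 ; 212 218 299 ; 216 220 297 ; 220 224 294 ; foot c [0.54766531 0.04357505] r 0.03675795591371334
[0.54711328 0.04370353]
```

>>> {"fn": "carry_out", "kwargs": {
  "increments": [
    [0.0015, 0.002, 0, 0, 0, 0, 1],
    [0.0015, 0.002, 0.001, 0, 0, 0, 1],
    [0.0015, 0.002, 0.002, 0, 0, 0, 1],
    [0.0015, 0.002, 0.003, 0, 0, 0, 1],
    [0.0015, 0.002, 0.004, 0, 0, 0, 1],
    [0.0015, 0.002, 0.005, 0, 0, 0, 1],
    [0.0015, 0.002, 0.005, 0, 0, 0, 1],
    [0.0015, 0.002, 0.005, 0, 0, 0, 1]
  ]
}}

```text
t: 9.58
ee_pos: [0.5442, 0.0448, 0.0998]
eef_rot: [3.119, -0.358, -0.0]
force: [0.1, 0.3, -4.6]
width: 0.0234
```

```bash
cat > fr.py <<'E'
from h import *
L=[]
for n in range(8):
    optics.grab_frame("top");s=readout.get_state();L.append(np.r_[s["force"],s["torque"],s["ee_pos"]])
L=np.array(L);print(L.mean(0).round(4),L.std(0).round(3)[:6]);plan((0.5448,0.0446,0.0997),np.radians(-12.8))
E
python3 fr.py
```

```text
[-0.0686  0.0455 -4.5997  0.0137 -0.0243 -0.0069  0.5442  0.0447  0.0998] [0.602 0.358 0.382 0.037 0.021 0.03 ]
t 9.98 pos [0.5442 0.0447 0.0999] move [ 0.0006 -0.      0.0002] turn [ 0.09 -0.01 -0.29] j7 -1.82 w 0.024
```

>>> {"fn": "carry_out", "kwargs": {
  "increments": [
    [0.0005, 0, 0.0005, 0, 0, 0, 1],
    [0.0005, 0, 0.0005, 0, 0, 0, 1],
    [0.0005, 0, 0.001, 0, 0, 0, 1],
    [0.0005, 0, 0.001, 0, 0, 0, 1]
  ]
}}

```text
t: 10.32
ee_pos: [0.5444, 0.0447, 0.0996]
eef_rot: [3.12, -0.358, -0.0]
force: [-4.6, -0.3, 5.3]
width: 0.0238
```

```bash
python3 fr.py
```

```text
[-3.4130e+00  2.9110e-01  5.6817e+00  3.3200e-02  7.6250e-01  2.9000e-03
  5.4440e-01  4.4700e-02  9.9600e-02] [0.338 0.385 0.446 0.027 0.017 0.042]
t 10.72 pos [0.5444 0.0447 0.0996] move [ 0.0004 -0.     -0.0001] turn [ 0.08  0.   -0.29] j7 -1.82 w 0.0234
```

>>> {"fn": "carry_out", "kwargs": {
  "increments": [
    [0, 0, -0.0005, 0, 0, 0, 1],
    [0, 0, -0.0005, 0, 0, 0, 1],
    [0, 0, -0.0005, 0, 0, 0, 1]
  ]
}}

```text
t: 10.97
ee_pos: [0.5444, 0.0447, 0.0996]
eef_rot: [3.12, -0.358, -0.001]
force: [-3.1, 0.8, 4.1]
width: 0.0234
```

```bash
python3 fr.py
```

```text
[-3.7371e+00  7.9110e-01  5.2479e+00  7.7700e-02  8.1830e-01 -1.8000e-03
  5.4450e-01  4.4700e-02  9.9600e-02] [0.487 0.615 0.219 0.021 0.027 0.039]
t 11.37 pos [0.5445 0.0447 0.0997] move [ 0.0004 -0.     -0.    ] turn [ 0.09  0.02 -0.29] j7 -1.82 w 0.0233
```

>>> {"fn": "carry_out", "kwargs": {
  "increments": [
    [0, 0, -0.0005, 0, 0, 0, 1],
    [0, 0, -0.0007, 0, 0, 0, 1],
    [0, 0, -0.0007, 0, 0, 0, 1]
  ]
}}

```text
t: 11.62
ee_pos: [0.5449, 0.0446, 0.0997]
eef_rot: [3.119, -0.358, 0.001]
force: [-1.0, -0.6, -1.8]
width: 0.0232
```

```bash
python3 fr.py
python3 - <<'E'
from h import *
for n in ["scene","wrist"]:
    im=optics.grab_frame(n);cv2.imwrite(f"pics/{n}7.png",im[:,:,::-1]);np.save(f"pics/{n}7.npy",im)
s=np.load("pics/scene7.npy")
cv2.imwrite("pics/c7.png",cv2.resize(s[110:230,180:330],(750,600))[:,:,::-1])
E
```

```text
[-0.621  -0.0066 -3.5633  0.0454  0.0863  0.0048  0.5449  0.0445  0.0997] [0.474 0.421 0.839 0.04  0.082 0.036]
t 12.02 pos [0.5449 0.0444 0.0998] move [-0.0001 -0.0002  0.0001] turn [ 0.11 -0.03 -0.3 ] j7 -1.82 w 0.0235
```

View pics/c7.png

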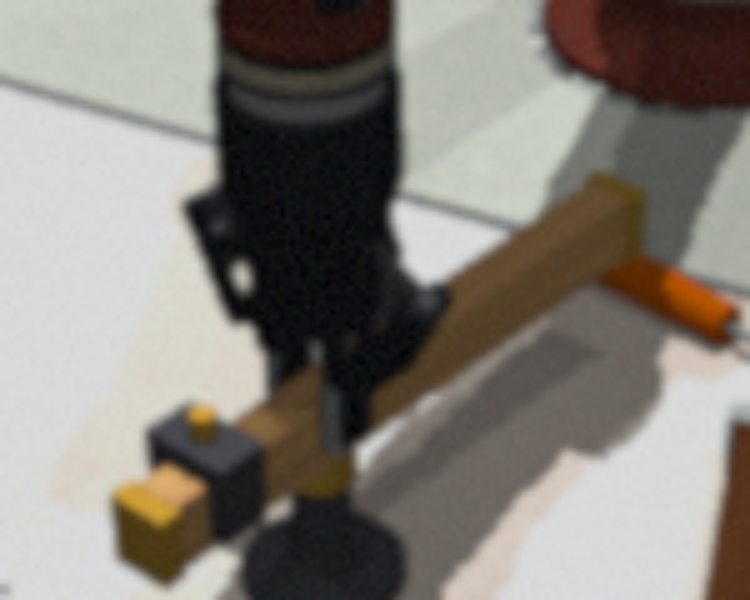

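>>> {"fn": "carry_out", "kwargs": {
  "increments": [
    [0, 0, 0, 0, 0, 0, 0.4],
    [0, 0, 0, 0, 0, 0, 0.3],
    [0, 0, 0, 0, 0, 0, 0.2],
    [0, 0, 0, 0, 0, 0, 0.1],
    [0, 0, 0, 0, 0, 0, 0],
    [0, 0, 0, 0, 0, 0, 0],
    [0, 0, 0, 0, 0, 0, 0],
    [0, 0, 0, 0, 0, 0, 0]
  ],
  "newtons": 20
}}

```text
t: 12.78
ee_pos: [0.5448, 0.0446, 0.1001]
eef_rot: [3.12, -0.358, 0.0]
force: [0.4, 0.1, -0.1]
width: 0.0427
```

```bash
python3 fr.py
python3 - <<'E'
from h import *
for n in ["scene","wrist"]:
    im=optics.grab_frame(n);cv2.imwrite(f"pics/{n}8.png",im[:,:,::-1]);np.save(f"pics/{n}8.npy",im)
s=np.load("pics/scene8.npy")
cv2.imwrite("pics/c8.png",cv2.resize(s[110:230,180:330],(750,600))[:,:,::-1])
E
```

```text
[-0.0992 -0.1546  0.078   0.0069 -0.0129 -0.0064  0.5447  0.0446  0.1001] [0.45  0.668 0.667 0.022 0.023 0.026]
t 13.18 pos [0.5447 0.0446 0.1001] move [ 0.0001 -0.0001  0.0004] turn [ 0.1  -0.01 -0.29] j7 -1.82 w 0.0425
```

View pics/c8.png

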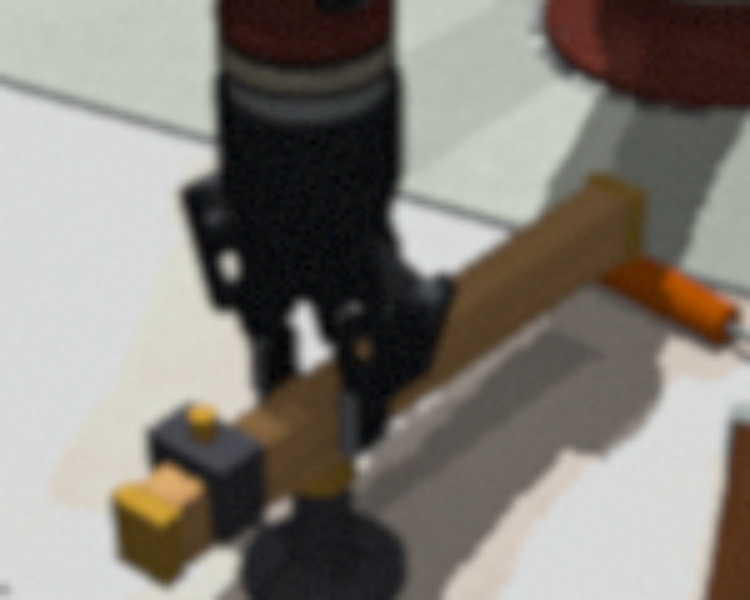

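View pics/wrist8.png

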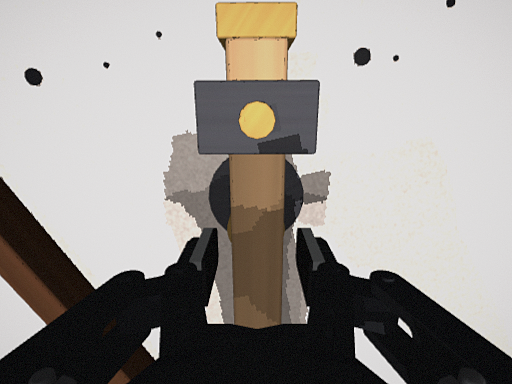

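The fingers are clear of the bar on both sides (wrist columns 215 and 298 against bar edges at 230 and 284). The lever has stayed put and the tool force is zero. Next I'll open a bit more and retreat straight up.

>>> {"fn": "carry_out", "kwargs": {
  "increments": [
    [0, 0, 0, 0, 0, 0, -0.2],
    [0, 0, -0.005, 0, 0, 0, -0.2],
    [0, 0, -0.02, 0, 0, 0, -0.2],
    [0, 0, -0.045, 0, 0, 0, -0.2],
    [0, 0, -0.08, 0, 0, 0, -0.2],
    [0, 0, -0.11, 0, 0, 0, -0.2],
    [0, 0, -0.12, 0, 0, 0, -0.2],
    [0, 0, -0.12, 0, 0, 0, -0.2]
  ]
}}

```text
t: 13.95
ee_pos: [0.5466, 0.0449, 0.2235]
eef_rot: [-3.121, 0.358, -0.012]
force: [0.3, 0.6, -0.6]
width: 0.0514
```

Run:
```python
from h import *
plan((0.5448,0.0446,0.0997),np.radians(-12.8))
m=optics.camera_model("wrist")
for n in ["scene","top","wrist"]:
    im=optics.grab_frame(n);cv2.imwrite(f"pics/{n}9.png",im[:,:,::-1]);np.save(f"pics/{n}9.npy",im)
s=np.load("pics/scene9.npy")
cv2.imwrite("pics/c9.png",cv2.resize(s[110:230,180:330],(750,600))[:,:,::-1])
```

```text
t 13.95 pos [0.5466 0.0449 0.2235] move [-0.0026  0.0008  0.1238] turn [-0.05 -0.42 -0.29] j7 -1.84 w 0.0514
```

View pics/c9.png

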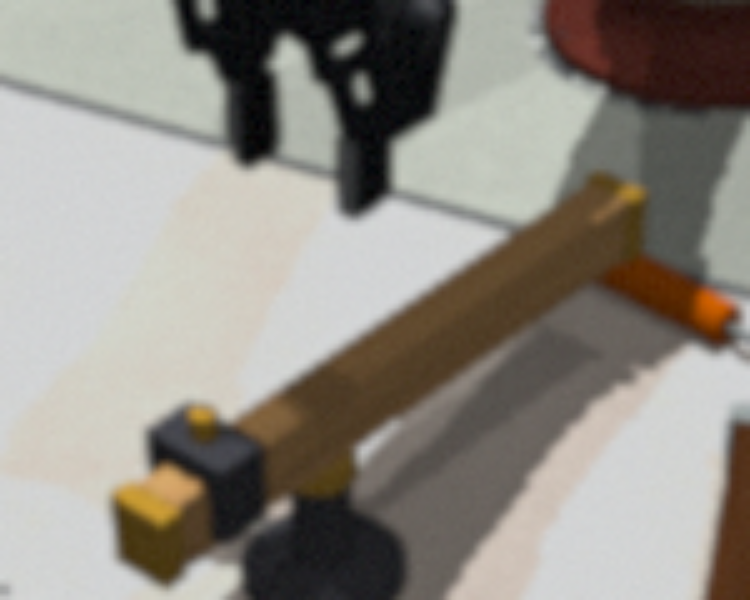

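View pics/top9.png

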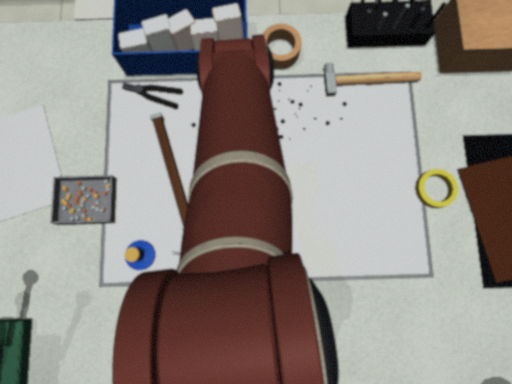

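View pics/wrist9.png

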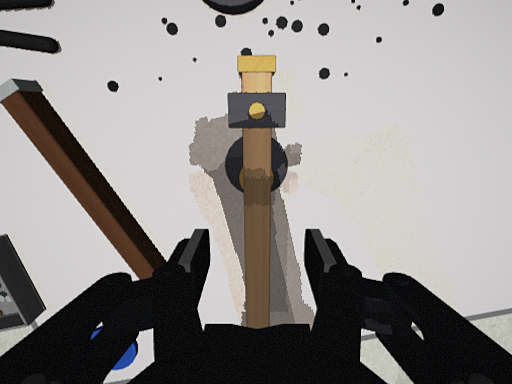

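The lever rests on the post alone with the gripper 12 cm above it. Brass cap shows evenly on both sides of the bar (wrist row 180, columns 240–275). As a final check I'll see whether it stays still and level over time.

Run:
```python
from h import *
for i in range(24): im=optics.grab_frame("scene")
a=np.load("pics/scene9.npy").astype(int);b=im.astype(int)
d=np.abs(a-b).max(2);print("diff lever region max/mean",np.percentile(d[140:230,195:310],99),d[140:230,195:310].mean())
np.save("pics/scene10.npy",im)
m=optics.camera_model("wrist");w=optics.grab_frame("wrist");np.save("pics/w10.npy",w)
g=w.astype(int).sum(2)//3;print("end row",g[50:64,256].tolist())
h=cv2.cvtColor(w,cv2.COLOR_RGB2HSV);k=cv2.inRange(h,(8,60,30),(30,255,255))
P=[]
for r in (85,140,150,220,250,280,310):
    x=np.nonzero(k[r,225:290])[0]+225;print(r,x.min(),x.max(),onz(m,((x.min()+x.max())/2,r),.106).round(4))
ms=optics.camera_model("scene");e=onz(m,(257,55.8),.106);u=np.array([np.cos(np.radians(-12.6)),np.sin(np.radians(-12.6)),0])
print("end",e)
for z in (.096,.106,.116):
    f=e-.322*u;f[2]=z;e2=e.copy();e2[2]=z;print(z,"near",proj(ms,e2).round(1),"far",proj(ms,f).round(1))
# foot
pts=[]
for r in range(138,192,3):
    row=g[r];L=np.nonzero(row[220:242]<65)[0];R=np.nonzero(row[273:295]<65)[0]
    if len(L) and len(R):pts+=[(220+L.min(),r),(274+R.max(),r)]
W=np.array([onz(m,p,.014)[:2] for p in pts]);from scipy.optimize import least_squares
c=least_squares(lambda c:np.linalg.norm(W-c,axis=1)-.038,[.545,.045]).x;print("foot",c,"along from lever mid (COM ~.055)",.161-(e[:2]-c)@u[:2],"lateral",np.cross(u[:2],c-e[:2]))
cv2.imwrite("pics/c10.png",cv2.resize(im[110:230,180:330],(750,600),interpolation=cv2.INTER_CUBIC)[:,:,::-1]);print(readout.get_state()["t"])
```

```text
diff lever region max/mean 28.0 3.095265700483092
end row [210, 208, 209, 209, 214, 193, 154, 147, 161, 160, 163, 163, 163, 160]
85 242 271 [0.6293 0.0243 0.106 ]
140 243 271 [0.5872 0.0337 0.106 ]
150 243 271 [0.5791 0.0356 0.106 ]
220 244 270 [0.5172 0.0499 0.106 ]
250 245 269 [0.4877 0.0568 0.106 ]
280 245 269 [0.4562 0.0641 0.106 ]
310 246 269 [0.4222 0.0714 0.106 ]
end [0.64973468 0.01918134 0.106     ]
0.096 near [205.7 214.8] far [302.4 148.5]
0.106 near [205.3 211. ] far [302.5 144.9]
0.116 near [204.9 207.2] far [302.7 141.4]
foot [0.5467832  0.04335189] along from lever mid (COM ~.055) 0.05525527657773732 lateral 0.0011302780170272392
15.35<stdin>:22: DeprecationWarning: Arrays of 2-dimensional vectors are deprecated. Use arrays of 3-dimensional vectors instead. (deprecated in NumPy 2.0)
```

View pics/c10.png

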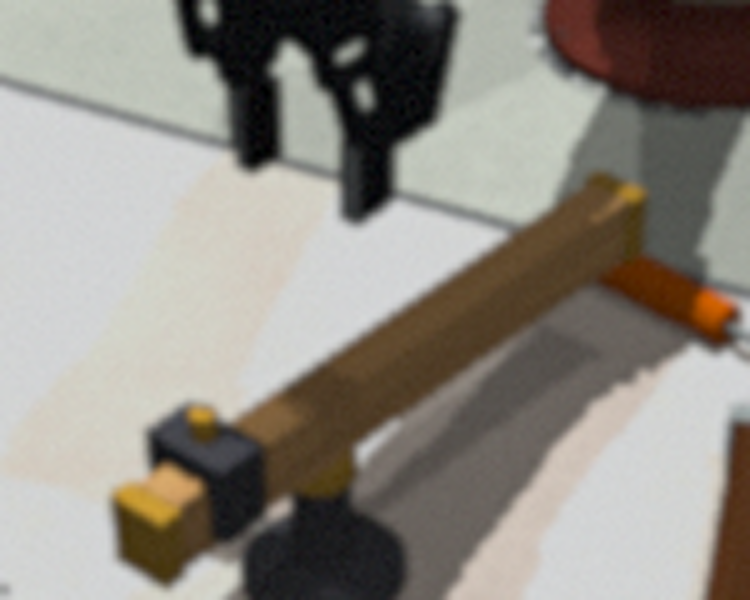

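```bash
python3 -c "
from cell import finish_job
print(finish_job())"
```

```text
the job is handed in; nothing more can be done
None
```

The lever is poised on the post's brass cap, held up by the post alone, and I've handed the job in at about 15.4 s of the 42 s.

**What I did:** I found the light lever with its weight about 120.6 mm from the middle. I gripped it about 53 mm from the middle towards the weight and lifted it level. The averaged wrist moment put the balance point about 2 mm further towards the weight, at 55 mm. I centred that point over the post, lowered it until it just touched, opened the fingers and backed off 12 cm straight up.

**Last checks:**
- **Centring:** the post axis is 55.3 mm from the lever's middle, with about 1 mm sideways error.
- **Stillness:** the lever looked unmoved in pictures before release, after release and about 1.3 s after that, and the tool force was about zero once the fingers opened.
- **Other objects:** I did not touch the spare lever or the blue post.

**Disagreements:**
- **Post position:** the cameras differed by 2–5 mm on where the post stands, so I used a compromise.
- **Level:** the scene camera placed the far end 2–3 pixels lower than a level bar would give (roughly 1°). It looked the same while gripped and after release, so I put it down to calibration or reading error, but did not confirm that.
- **Touchdown:** the first contact pressed about 10 N on the cap, so I eased up until the load was nearly gone before releasing.

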